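# Clear the cup and pop the touch-latch lid of a decorating chest

## Task

One of the two lids of the low wooden chest has a white cup standing on it. Slide the cup with your fingers, without gripping or picking it up, onto the fixed middle part of the chest's top, so that no part of it is over a lid; then press down on the front edge of the lid it stood on, let the catch release, and leave that lid sprung ajar. Keep the other lid shut, and leave all the other ware where it stands.

Things in the scene. Friction and masses are not known exactly. Their poses are not given: they have to be found in the camera images.
- chest: Low wooden chest fixed on the table, 220 (x) by 484 (y) by 100 mm high. Origin: centre of underside; z up, -x its front, roughly towards the robot. Top, along y: left lid (y 83 to 231 mm), fixed middle (-80 to 80, height 100), right lid (-231 to -83). Lids reach from the hinge at x 78 to x -112 mm (over the front wall), tops at 101.5; the fixed rail behind is at 100.
- lid_left (a joint): Left lid (+y side), rad: 0 shut (within 0.01), positive open, hinged at its back edge, negative pressed in. Touch catch: pressing the front edge down 6 mm (-0.033; about 4 N there, more farther back) frees it; stop at -0.045 (8.5 mm). Let go, it springs up to about 0.45 (front edge 75 mm up). It cannot be pulled open. The catch does not engage again.
- lid_right (a joint): Right lid (-y side of the chest): the same in all respects.
- lid_left_front (a point): Point on the left lid's top face where to press, 18 mm behind its front edge, halfway along it; it moves with the lid. The lid is a plain wooden panel 190 (x) by 148 by 10 mm.
- lid_right_front (a point): The same point on the right lid.
- cup: White cup without handle, open top, standing on one of the lids: 72 mm across at 10 to 30 mm above its foot (foot 64, rim 69 mm), 52 mm high, about 0.18 kg. Origin: centre of underside, z up. It is clear of both lids when its centre is within 44 mm of the chest's x axis. It slides at about 1 N; push it low, below 35 mm above its foot.
- jar: Dark red glazed pomegranate-shaped jar, 75 mm across, 92 mm high, standing on the other lid, the one to be left alone. Origin: centre of its underside.
- pot: Small white jar with a black cap, 36 mm across, 45 mm high, standing at the back of the chest's middle top (about x = 82 mm, y = 0 in the chest's frame). Leave alone. Origin: centre of its underside.
- bowl: Bowl on the table, 110 mm across, 55 mm high. Leave alone.
- saucers: Stack of saucers on the table, 124 mm across, 39 mm high. Leave alone.
- jar_b: Larger red pomegranate jar on the table, 86 mm across, 106 mm high. Leave alone.
- mug: Mug with a handle on the table, 80 mm across, 75 mm high. Leave alone.
- brush: Brush lying on the table beside the chest, to the right of its front. Leave alone.

How it is judged (in metres and radians):
On the way, in this order (a step that is already met when the one before it is completed fails the run):
1. the cup stands wholly on the fixed middle top, both lids still shut (y of cup in the frame of chest between -0.045 and 0.045 m and x of cup in the frame of chest between -0.1 and 0.1 m and z of cup in the frame of chest between 0.095 and 0.105 m and angle between cup's own z axis and vertical below 0.1 rad and value of joint each of lid_left, lid_right below 0.05 rad), for 0.2 s.
2. the lid that the cup stood on has sprung ajar (y of cup in the frame of chest between -0.045 and 0.045 m and x of cup in the frame of chest between -0.1 and 0.1 m and z of cup in the frame of chest between 0.095 and 0.105 m and angle between cup's own z axis and vertical below 0.1 rad and ((y of jar in the frame of chest below 0 m and value of joint lid_left above 0.25 rad and value of joint lid_right below 0.05 rad) or (y of jar in the frame of chest above 0 m and value of joint lid_right above 0.25 rad and value of joint lid_left below 0.05 rad))), for 0.2 s.
At the end, for the whole second after the job is handed in: The cup is upright and still on the fixed middle top (centre within 45 mm of the chest's x axis, 100 mm of its y axis); the lid it stood on is open over 0.25 rad, the other lid under 0.05 rad; all other ware is within 25 mm of its start (all of step 2 and linear speed of cup below 0.02 m/s and distance of each of jar, pot, bowl, saucers, jar_b, mug, brush from where it was at the start of the episode below 0.025 m); the robot touches nothing.
It fails at once if the cup is lifted or tipped (z of cup in the frame of chest above 0.112 m or angle between cup's own z axis and vertical above 0.3 rad).
It fails at once if the cup falls off the chest (z of cup in the frame of chest below 0.085 m).
It fails at once if a lid springs open with ware standing on it ((value of joint lid_left above 0.08 rad and y of any of cup, jar in the frame of chest above 0.05 m) or (value of joint lid_right above 0.08 rad and y of any of cup, jar in the frame of chest below -0.05 m)).
It fails at once if other ware is pushed away or lifted (distance of any of jar, pot, bowl, saucers, jar_b, mug, brush from where it was at the start of the episode above 0.04 m).
It also fails if it takes over 48 s, if anything falls off the work surface, if the arm or the gripper's body presses on something with over 40 N, if the wrist force passes 120 N, or if a joint passes its speed limit or range.

## Robot

A 6-joint arm with a two-finger parallel gripper is mounted at the origin on the work surface. World frame = base frame: x ahead of the robot, y to its left, z up, the work surface at z = 0. Lengths are in mm, angles in rad, forces in N, time in s.
With the tool pointing down it reaches from about 300 to 850 mm from the base axis. Payload 4.2 kg.
Tool frame: the origin (TCP) lies between the finger pads; the fingertips stand ahead of it and the grasp point (between the pads) lies 6 mm ahead of it (r.tcp_to_tips is the z of the fingertips in the tool frame, in mm); z points along the fingers, y is the line along which they close (so a half turn about z gives the same grasp; the last joint's range is limited). The gripper opens to 91 mm and grips with 3 to 60 N. Pads are 32 mm wide; open, the fingers measure 118 mm over their backs; the gripper's body (76 mm by 178 mm) begins 60 mm behind the grasp point.
Start: joints at [-1.282, 0.32, 1.565, -0, 1.257, -0.02], TCP at [174.754, -547.815, 238.976] pointing down, gripper open.
Joint ranges: [-3.11, 3.11], [-0.84, 2.01], [0.21, 2.61], [-1.34, 4.49], [0.05, 2.63], [-2.56, 2.56]. Speed limits (rad/s): [2.57, 2.57, 3.14, 3.14, 3.14, 3.14].

## Interface

Orientations are given as a rotation vector (axis times angle).
In Python, from bench import r gives the robot as it stands.
- The arm moves only by the tool servo_tool, never from a script. Its argument "motion" is a list that holds one entry, the list of rows, each a list of 6 numbers: the shift along the tool's x, y, z as a fraction of full scale, then the turn, a rotation vector about the tool's x, y, z as a fraction of full scale. In form: [[[x, y, z, wx, wy, wz], ...]]. A call has 1 to 10 rows; each row is the pose to reach, as a shift and turn from the pose commanded when the call began, along the tool's axes at that moment, turning the shorter way round; what a row does not reach only later rows make up. Full scale, the value 1, is 0.08 m for a shift and 180 degrees for a turn. A row lasts 1/8 s, in which the tool goes at most 62.5 mm and 10.7 degrees, less where a joint would pass 70% of its speed; a pose out of reach is approached as far as the arm can. A call with a number of a shift or a turn outside -1 to 1 is refused whole. A call with a gripper value outside its range is refused whole. "hand" is the closure in counts, from 0 (fully open) to 255 (shut), set as the call begins (left out, the last holds). The fingers move at their own pace and stop on an object; the grip force is fixed at half the most. Time passes only in rows, so rows that repeat a pose let the fingers close. It gives the time, the measured TCP pose, the force, the opening and the grip force at its end, in the units of the state.
- r.state(): the state, without advancing time (a new reading comes with each control period).
- r.snapshot(name): name is "side" or "top"; returns a dict with "frame" (384x512x3 uint8, blue, green, red), "depth" (384x512 float32, mm along the optical axis (not along the pixel's ray), 0 where there is no reading), "intrinsics" (3x3 intrinsics, pixels), "k1" (the pictures are not rectified: a ray, as slopes to the right and down, at radius r is drawn at 1 + k1 r^2 times it, then the intrinsics apply), "origin" and "attitude" of the camera in the world. Camera axes: x right, y up, looking along -z (the intrinsics and any distortion apply to the point x, -y, -z); pixel columns grow to the right and rows downward; lengths in mm; the calibration is good to about 2 mm. A picture is of the moment at which its call begins.
- r.hand_in(): hands the job in; it is judged then, once.
The state is a dict: "time": time; "joint_positions": joint angles; "qd": joint speeds; "joint_efforts": joint torques, N m; "tool_pos": TCP position; "orientation": TCP orientation; "wrist_force": force on the tool from outside, world axes, zero at the start; "torque": the same for the moment, N m; "opening": opening from 0.0 (shut) to 1.0 (fully open); "gripper_force": force on a finger pad.
Only numpy, scipy, OpenCV 4.12 (cv2) and the standard library are available. Lean on these libraries where they do the work, as an engineer would, in place of code of your own. Each camera call takes 0.05 s, during which the arm holds its last target. There are 200 camera calls.

## Working session

There is one attempt and no reset: what is moved stays moved. The work goes in short steps, Python scripts to look and compute and a tool call to move; the robot and the scene stay as the last step left them, time stands still between calls to the robot, and variables do not carry over. Pictures are saved under pics/ and viewed, at most 10 in all, crops included, and the job is handed in when it is done.

Besides the shell and the picture viewer there is one more tool, called after "Emit:" in YAML: its name, and indented under it one key for each argument. servo_tool: Moves the arm, as the interface text tells. Its arguments: {"type":"object","properties":{"motion":{"type":"array"},"hand":{"type":"number"}},"required":["motion"]}

```bash
mkdir -p pics; cat > h.py <<'E'
import numpy as np, cv2
from bench import r
def snap(n):
    s=r.snapshot(n); return s
def points(s):
    # world point of each pixel from depth
    h,w=s["depth"].shape; K=np.array(s["intrinsics"])
    D=np.array([s["k1"],0,0,0,0],float)
    u,v=np.meshgrid(np.arange(w),np.arange(h))
    p=cv2.undistortPoints(np.stack([u,v],-1).reshape(-1,1,2).astype(np.float64),K,D).reshape(h,w,2)
    d=s["depth"].astype(float)
    c=np.stack([p[...,0]*d,-p[...,1]*d,-d],-1)
    A=np.array(s["attitude"],float)
    R=A if A.shape==(3,3) else cv2.Rodrigues(A)[0]
    P=c@R.T+np.array(s["origin"]); P[d==0]=np.nan
    return P
E
python3 - <<'E'
from h import *
for n in("top","side"):
    s=snap(n);cv2.imwrite(f"pics/{n}0.png",s["frame"]);P=points(s);np.savez(f"{n}0.npz",P=P,f=s["frame"])
    print(n,s["intrinsics"],s["k1"],s["origin"],s["attitude"])
    print(P[190,256],np.nanpercentile(P[...,2],[5,50,95]))
st=r.state();print(st["tool_pos"],st["orientation"],r.tcp_to_tips)
E
```

```text
top [[463.75825409   0.         254.99281154]
 [  0.         463.75825409 184.35534872]
 [  0.           0.           1.        ]] 0.05032035447184192 [ 375.08351135  -21.60166648 1450.30813155] [ 0.11122723 -0.09688456 -1.57930956]
[538.25796112 -12.98209803  98.88863013] [-7.52145095e+02 -9.82892049e-02  3.11291432e+02]
side [[398.68664505   0.         253.32495177]
 [  0.         398.68664505 193.07892428]
 [  0.           0.           1.        ]] -0.03446628898498602 [170.85244478 976.21167793 766.00867543] [ 0.22807105 -1.35774386 -2.45605425]
[534.72152207 -36.1623478   97.63749639] [-590.97697664    2.50722462  394.85848554]
[ 174.63247252 -547.41576894  238.21820571] [-3.10269180e+00 -4.82913732e-01  3.64484965e-04] 25.0
```

View pics/top0.png

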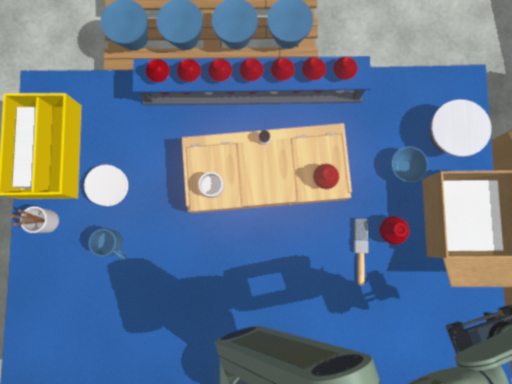

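View pics/side0.png

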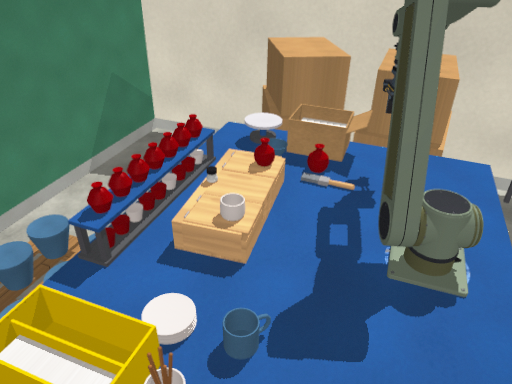

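The top view shows the cup at (210,184) on the left lid (image left is +y), the red jar at (327,176) on the right lid, and the pot at (264,136) at the back middle. The side view agrees. Next I measure the chest pose and the ware.

```bash
python3 - <<'E'
from h import *
z=np.load("top0.npz");P=z["P"];f=z["f"]
X,Y,Z=P[...,0],P[...,1],P[...,2]
box=(X>350)&(X<750)&(abs(Y)<400)
m=box&(Z>92)&(Z<108)
n,l,st,_=cv2.connectedComponentsWithStats(m.astype(np.uint8));k=1+np.argmax(st[1:,4]);m=l==k
pts=P[m][:,:2].astype(np.float32)
rc=cv2.minAreaRect(pts);print(rc,np.median(Z[m]))
c=cv2.boxPoints(rc);print(c)
e=[c[(i+1)%4]-c[i] for i in range(4)];e=max(e,key=np.linalg.norm);e=e*np.sign(e[1])
ey=e/np.linalg.norm(e);ex=np.array([ey[1],-ey[0]]);ctr=np.array(rc[0])
print("yaw",np.arctan2(ex[1],ex[0]))
np.savez("chest.npz",ctr=ctr,ex=ex,ey=ey)
hull=cv2.convexHull(pts)
for nm in("top","side"):
    z=np.load(nm+"0.npz");P=z["P"]
    q=(P[...,:2]-ctr); x=q@ex;y=q@ey;Z=P[...,2]
    a=(abs(x)<112)&(abs(y)<245)&(Z>108)
    n,l,st,_=cv2.connectedComponentsWithStats(a.astype(np.uint8))
    for i in range(1,n):
        if st[i,4]>15:
            g=l==i;cc,rr=cv2.minEnclosingCircle(np.stack([x[g],y[g]],-1).astype(np.float32))
            hi=g&(Z>np.nanpercentile(Z[g],60))
            print(nm,st[i],cc,rr,"zmax",np.nanmax(Z[g]),[np.percentile(x[g],(2,98)),np.percentile(y[g],(2,98))], cv2.minEnclosingCircle(np.stack([x[hi],y[hi]],-1).astype(np.float32)))
E
```

```text
((607.1254272460938, -42.48051452636719), (223.2351837158203, 486.901123046875), 4.244831562042236) 99.59359406846124
[[ 477.7942   192.04047]
 [ 513.83386 -293.52502]
 [ 736.45667 -277.0015 ]
 [ 700.417    208.564  ]]
yaw 0.07408622
top [258 130  13  15 153] (82.83325958251953, -1.456902027130127) 19.037593841552734 zmax 153.12442785311146 [array([66.05101028, 99.29760559]), array([-19.20591414,  15.65363654])] ((83.1823959350586, -1.9018449783325195), 17.57716941833496)
top [314 164  26  26 524] (-48.00674057006836, -169.10865783691406) 37.2716064453125 zmax 197.2378432919836 [array([-81.96159233, -17.41543049]), array([-198.29397174, -134.74841231])] ((-49.05860900878906, -165.08334350585938), 26.8776798248291)
top [198 172  27  26 256] (-44.57354736328125, 161.93519592285156) 36.11470031738281 zmax 158.4835494603708 [array([-78.43699634, -11.29260042]), array([128.34381203, 195.60476916])] ((-44.4269905090332, 163.1417694091797), 34.681846618652344)
side [254 138  21  28 413] (-50.92852783203125, -158.88040161132812) 36.6126708984375 zmax 194.42924960166113 [array([-83.87840978, -21.85352924]), array([-173.31958715, -126.57353096])] ((-51.77424240112305, -156.34678649902344), 30.48183250427246)
side [207 167  11  14 137] (80.19737243652344, 5.470640659332275) 18.018796920776367 zmax 147.4022103445668 [array([66.12068136, 94.55734603]), array([-7.24764849, 20.32738744])] ((80.19737243652344, 5.470640659332275), 18.018796920776367)
side [220 194  25  26 574] (-47.16205596923828, 166.30064392089844) 38.00407791137695 zmax 154.45389043799457 [array([-80.20514034, -15.05091532]), array([132.04085134, 201.6465969 ])] ((-46.3591423034668, 167.10134887695312), 36.636451721191406)
```

Emit:
servo_tool:
  motion:
    - [[0,0,-0.4,-0.0,0,-0.1],[0,0,-0.75,0,0,-0.425],[0,0,-0.75,0,0,-0.425],[0,0,-0.75,0,0,-0.425],[0,0,-0.75,0,0,-0.425],[0,0,-0.75,0,0,-0.425],[0,0,-0.75,0,0,-0.425],[0,0,-0.75,0,0,-0.425],[0,0,-0.75,0,0,-0.425]]
  hand: 129

```text
time: 1.23
tool_pos: [174.8, -547.7, 298.7]
orientation: [-2.141, -2.299, -0.0]
wrist_force: [-0.6, -0.2, 0.2]
opening: 0.497
gripper_force: 0.0
```

```bash
cat > where.py <<'E'
from h import *
c=np.load("chest.npz");s=r.state();R=cv2.Rodrigues(np.array(s["orientation"]))[0]
q=np.array(s["tool_pos"][:2])-c["ctr"]
print("t",s["time"],"chest xy",q@c["ex"],q@c["ey"],"z",s["tool_pos"][2],"open",s["opening"],"F",s["wrist_force"])
print("tool x,y in chest",[[R[:2,i]@c["ex"],R[:2,i]@c["ey"]] for i in(0,1)],"zz",R[2,2],"q",np.round(s["joint_positions"],2))
E
python3 where.py
```

```text
t 1.225 chest xy -468.57967590355554 -471.83701931951674 z 298.7264861604999 open 0.4974446956989435 F [-0.60235007 -0.1911003   0.22168384]
tool x,y in chest [[np.float64(0.0032055860799012617), np.float64(0.9999947721067286)], [np.float64(0.9999948648190896), np.float64(-0.0032055649872037065)]] zz -0.9999999049185416 q [-1.28  0.29  1.46  0.    1.39 -1.35]
```

Emit:
servo_tool:
  motion:
    - [[0.98,0.588,0,0,0,0],[0.98,0.588,0,0,0,0],[0.98,0.588,0,0,0,0]]

```text
time: 1.6
tool_pos: [216.5, -464.8, 299.4]
orientation: [2.138, 2.301, -0.0]
wrist_force: [-0.7, -1.0, 0.5]
opening: 0.491
gripper_force: 0.0
```

Emit:
servo_tool:
  motion:
    - [[0.98,0.588,0,0,0,0],[0.98,0.588,0,0,0,0],[0.98,0.588,0,0,0,0]]

```text
time: 1.98
tool_pos: [257.5, -384.3, 299.2]
orientation: [2.137, 2.302, -0.001]
wrist_force: [-0.6, -0.2, -0.1]
opening: 0.496
gripper_force: 0.0
```

Emit:
servo_tool:
  motion:
    - [[0.98,0.588,0,0,0,0],[0.98,0.588,0,0,0,0],[0.98,0.588,0,0,0,0]]

```text
time: 2.35
tool_pos: [298.7, -303.4, 299.1]
orientation: [2.137, 2.302, -0.001]
wrist_force: [-0.9, -0.7, -0.3]
opening: 0.494
gripper_force: 0.0
```

Emit:
servo_tool:
  motion:
    - [[0.98,0.588,0,0,0,0],[0.98,0.588,0,0,0,0],[0.98,0.588,0,0,0,0]]

```text
time: 2.72
tool_pos: [340.0, -222.2, 299.0]
orientation: [2.137, 2.302, -0.002]
wrist_force: [0.5, -0.0, 0.4]
opening: 0.496
gripper_force: 0.0
```

Emit:
servo_tool:
  motion:
    - [[0.98,0.588,0,0,0,0],[0.98,0.588,0,0,0,0],[0.98,0.588,0,0,0,0]]

```text
time: 3.1
tool_pos: [381.3, -140.8, 298.9]
orientation: [2.137, 2.302, -0.002]
wrist_force: [-0.1, -0.9, -0.6]
opening: 0.495
gripper_force: 0.0
```

Emit:
servo_tool:
  motion:
    - [[0.98,0.588,0,0,0,0],[0.98,0.588,0,0,0,0],[0.98,0.588,0,0,0,0]]

```text
time: 3.48
tool_pos: [422.5, -59.3, 298.7]
orientation: [2.137, 2.302, -0.002]
wrist_force: [-1.1, 0.1, -0.1]
opening: 0.495
gripper_force: 0.0
```

Emit:
servo_tool:
  motion:
    - [[0.98,0.588,0,0,0,0],[0.98,0.588,0,0,0,0],[0.98,0.588,0,0,0,0]]

```text
time: 3.85
tool_pos: [463.6, 22.3, 298.6]
orientation: [2.138, 2.301, -0.002]
wrist_force: [0.1, 0.1, 0.3]
opening: 0.49
gripper_force: 0.0
```

Emit:
servo_tool:
  motion:
    - [[0.98,0.588,0,0,0,0],[0.98,0.588,0,0,0,0],[0.98,0.588,0,0,0,0]]

```text
time: 4.22
tool_pos: [504.8, 103.8, 298.5]
orientation: [2.138, 2.301, -0.003]
wrist_force: [-0.1, -1.1, 0.3]
opening: 0.494
gripper_force: 0.0
```

Emit:
servo_tool:
  motion:
    - [[0.98,0.588,0,0,0,0],[0.98,0.588,0,0,0,0],[0.98,0.588,0,0,0,0]]

```text
time: 4.6
tool_pos: [545.8, 185.3, 298.5]
orientation: [2.138, 2.301, -0.003]
wrist_force: [-0.6, -0.5, 0.3]
opening: 0.492
gripper_force: 0.0
```

```bash
python3 where.py
```

```text
t 4.6 chest xy -44.25598863061899 231.66086478462947 z 298.4721015981049 open 0.4920043565449667 F [-0.58200134 -0.51667389  0.29810599]
tool x,y in chest [[np.float64(0.001073115926825768), np.float64(0.9999979849109206)], [np.float64(0.9999990523254026), np.float64(-0.0010745867778067294)]] zz -0.9999981826458089 q [ 0.31  0.29  1.45 -0.    1.4   0.24]
```

Emit:
servo_tool:
  motion:
    - [[0,0,0.6,0,0,0],[0,0,1.0,0,0,0],[0,0,1.0,0,0,0]]

```text
time: 4.97
tool_pos: [543.5, 183.6, 217.0]
orientation: [-2.14, -2.297, 0.01]
wrist_force: [-0.9, -0.3, 0.6]
opening: 0.49
gripper_force: 0.0
```

Emit:
servo_tool:
  motion:
    - [[0,0,0.4,0,0,0],[0,0,0.7,0,0,0],[0,0,0.9,0,0,0],[0,0,1.0,0,0,0],[0,0,1.0,0,0,0],[0,0,1.0,0,0,0]]

```text
time: 5.72
tool_pos: [546.0, 187.0, 139.9]
orientation: [2.138, 2.3, 0.002]
wrist_force: [-0.3, -0.0, 0.0]
opening: 0.493
gripper_force: 0.0
```

```bash
python3 where.py; python3 - <<'E'
from h import *
a=snap("side")["frame"];b=snap("top")["frame"]
a=cv2.resize(a[120:280,130:330],(600,480));b=cv2.resize(b[80:260,140:390],None,fx=0.8,fy=2.667)
cv2.imwrite("pics/a1.png",a)
E
```

```text
t 5.725 chest xy -43.959807955201505 233.34779258066948 z 139.88863004386593 open 0.49308587895216194 F [-0.25151151 -0.00516755  0.03915631]
tool x,y in chest [[np.float64(0.0008655496742036541), np.float64(0.9999995917583288)], [np.float64(0.9999979650348642), np.float64(-0.0008660480238965961)]] zz -0.9999982986529974 q [ 0.31  0.4   1.71 -0.    1.03  0.24]
```

View pics/a1.png

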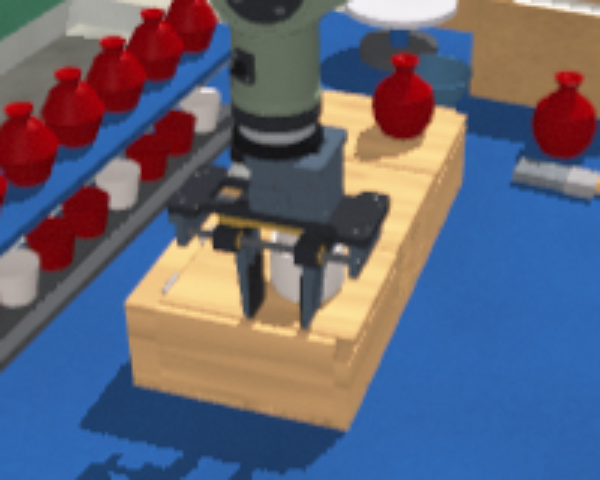

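Emit:
servo_tool:
  motion:
    - [[-0.1,0,0.01,0,0,0],[-0.2,0,0.01,0,0,0],[-0.3,0,0.01,0,0,0],[-0.4,0,0.01,0,0,0],[-0.5,0,0.01,0,0,0],[-0.6,0,0.01,0,0,0],[-0.7,0,0.01,0,0,0],[-0.8,0,0.01,0,0,0],[-0.9,0,0.01,0,0,0],[-1.0,0,0.01,0,0,0]]

```text
time: 7.08
tool_pos: [551.2, 106.6, 138.1]
orientation: [2.139, 2.301, -0.0]
wrist_force: [0.0, 0.8, 0.7]
opening: 0.493
gripper_force: 0.5
```

```bash
python3 where.py; cat > cup.py <<'E'
from h import *
import sys
s=snap("side");P=points(s);c=np.load("chest.npz");q=P[...,:2]-c["ctr"];x=q@c["ex"];y=q@c["ey"];Z=P[...,2]
f=s["frame"].astype(int);w=(f.min(-1)>105)&((f.max(-1)-f.min(-1))<35)
g=w&(abs(x)<112)&(abs(y)<245)&(Z>108)&(Z<160)&~((x>55)&(abs(y)<40))
print(g.sum(),"x",np.percentile(x[g],(2,50,98)),"y",np.percentile(y[g],(2,50,98)),"z",np.percentile(Z[g],(2,98)))
a=cv2.resize(s["frame"][120:280,130:330],(600,480));cv2.imwrite(sys.argv[1],a)
E
python3 cup.py pics/a2.png
```

```text
t 7.075 chest xy -44.69180879413355 152.76691747383092 z 138.09991424959097 open 0.4932614760530157 F [0.01568444 0.76313773 0.74965983]
tool x,y in chest [[np.float64(0.0008656397025202703), np.float64(0.9999996264072488)], [np.float64(0.9999996268618044), np.float64(-0.0008656448252960447)]] zz -0.9999999948570972 q [ 0.17  0.38  1.74 -0.    1.02  0.1 ]
274 x [-80.83181533 -39.68985821 -15.6805292 ] y [ 80.48595071 140.64658905 148.22728869] z [111.16139536 152.86369721]
```

View pics/a2.png

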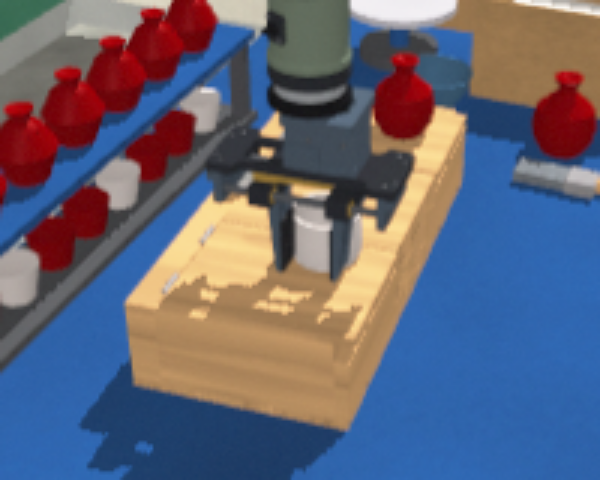

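The cup (325,240) sits upright against both fingers (280,250) and (340,260), and it moves with them. I'll keep pushing.

Emit:
servo_tool:
  motion:
    - [[-0.1,0,0,0,0,0],[-0.2,0,0,0,0,0],[-0.3,0,0,0,0,0],[-0.4,0,0,0,0,0],[-0.5,0,0,0,0,0],[-0.6,0,0,0,0,0],[-0.7,0,0,0,0,0],[-0.8,0,0,0,0,0],[-0.9,0,0,0,0,0],[-1.0,0,0,0,0,0]]

```text
time: 8.38
tool_pos: [557.1, 26.7, 138.1]
orientation: [2.139, 2.301, -0.0]
wrist_force: [-0.9, 1.5, 0.8]
opening: 0.491
gripper_force: 0.6
```

Emit:
servo_tool:
  motion:
    - [[-0.1,0,0,0,0,0],[-0.2,0,0,0,0,0],[-0.25,0,0,0,0,0],[-0.25,0,0,0,0,0]]

```text
time: 8.88
tool_pos: [558.5, 6.9, 138.1]
orientation: [2.139, 2.301, -0.001]
wrist_force: [0.2, -0.6, -0.3]
opening: 0.491
gripper_force: 0.0
```

```bash
python3 where.py; python3 cup.py pics/a3.png
```

```text
t 8.875 chest xy -44.809059502150035 52.795383129389954 z 138.053119504581 open 0.49140002683435713 F [ 0.15261007 -0.60415744 -0.26132871]
tool x,y in chest [[np.float64(0.0011678470168317125), np.float64(0.9999991946364969)], [np.float64(0.9999993075987846), np.float64(-0.0011679323100860673)]] zz -0.9999998584534794 q [-0.01  0.38  1.75 -0.    1.01 -0.08]
254 x [-80.90534873 -39.12329552 -15.5888854 ] y [-21.02182619  39.84227065  49.24934305] z [110.33189251 152.77043144]
```

Emit:
servo_tool:
  motion:
    - [[0.15,0,0,0,0,0],[0.4,0,0,0,0,0],[0.8,0,0,0,0,0],[1,0,0,0,0,0],[1,0,-0.4,0,0,0],[1,0,-0.5,0,0,0]]

```text
time: 9.68
tool_pos: [553.7, 88.1, 179.8]
orientation: [2.136, 2.301, 0.004]
wrist_force: [1.2, -0.5, -0.3]
opening: 0.492
gripper_force: 0.0
```

Emit:
servo_tool:
  motion:
    - [[0.3,-0.6,0,0,0,0],[0.3,-0.64,0,0,0,0],[0.3,-0.64,0,0,0,0],[0.3,-0.64,0,0,0,0],[0.3,-0.64,0,0,0,0],[0.3,-0.64,0,0,0,0]]
  hand: 255

```text
time: 10.42
tool_pos: [500.3, 107.1, 178.0]
orientation: [2.139, 2.301, -0.0]
wrist_force: [0.2, -0.3, 0.3]
opening: 0.005
gripper_force: 0.0
```

```bash
python3 where.py; python3 cup.py pics/a4.png
```

```text
t 10.425 chest xy -95.43848454987356 157.09128184807298 z 177.95064697874818 open 0.004678551262326952 F [ 0.18117012 -0.28154177  0.33688087]
tool x,y in chest [[np.float64(0.0013297551447701529), np.float64(0.9999991084978502)], [np.float64(0.9999991180316191), np.float64(-0.0013297639206369843)]] zz -0.9999999870420452 q [ 0.19  0.27  1.8  -0.    1.07  0.12]
70 x [-81.30090893 -35.25395922 -18.32734979] y [12.81457459 41.2611227  48.72911389] z [108.6348984  137.84105832]
```

View pics/a4.png

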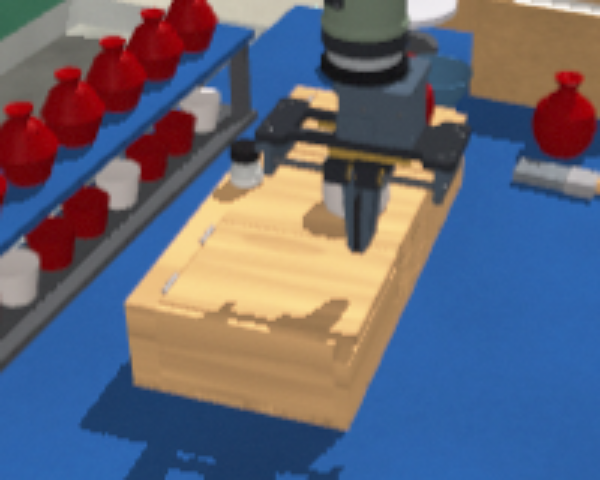

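The cup (345,205) stands upright on the middle top, with its centre at y about 12 mm. The lid is shut, and the closed fingers (360,230) are above its front edge. Next I press.

Emit:
servo_tool:
  motion:
    - [[0,0,0.35,0,0,0],[0,0,0.55,0,0,0],[0,0,0.6,0,0,0],[0,0,0.62,0,0,0],[0,0,0.64,0,0,0],[0,0,0.66,0,0,0],[0,0,0.67,0,0,0],[0,0,0.68,0,0,0]]

```text
time: 11.48
tool_pos: [500.3, 107.4, 124.3]
orientation: [2.138, 2.301, 0.002]
wrist_force: [0.0, 0.5, 4.9]
opening: 0.004
gripper_force: 2.1
```

Emit:
servo_tool:
  motion:
    - [[0,0,0.01,0,0,0],[0,0,0.02,0,0,0],[0,0,0.03,0,0,0],[0,0,0.04,0,0,0],[0,0,0.04,0,0,0]]

```text
time: 12.1
tool_pos: [500.1, 107.4, 120.5]
orientation: [2.138, 2.301, 0.001]
wrist_force: [1.2, 0.6, 2.7]
opening: 0.01
gripper_force: 1.8
```

The force fell from 4.9 to 2.7 N, so the catch has probably released. I'll lift off.

Emit:
servo_tool:
  motion:
    - [[0,0,-0.15,0,0,0],[0,0,-0.35,0,0,0],[0,0,-0.55,0,0,0],[0,0,-0.75,0,0,0],[0,0,-1.0,0,0,0]]

```text
time: 12.72
tool_pos: [499.0, 107.1, 200.9]
orientation: [-2.138, -2.3, 0.003]
wrist_force: [0.1, 0.9, 0.1]
opening: 0.008
gripper_force: 0.0
```

Emit:
servo_tool:
  motion:
    - [[0,-0.3,-0.6,0,0,0],[0,-0.8,-1.0,0,0,0],[0,-1.0,-1.0,0,0,0],[0,-1.0,-1.0,0,0,0],[0,-1.0,-1.0,0,0,0],[0,-1.0,-1.0,0,0,0]]

```text
time: 13.48
tool_pos: [420.6, 101.5, 279.5]
orientation: [-2.138, -2.3, 0.003]
wrist_force: [0.4, 0.8, 0.2]
opening: 0.005
gripper_force: 0.0
```

```bash
python3 where.py; python3 cup.py pics/a5.png; python3 - <<'E'
from h import *
P=points(snap("side"));c=np.load("chest.npz");q=P[...,:2]-c["ctr"];x=q@c["ex"];y=q@c["ey"];Z=P[...,2]
for a in(-90,-50,0,50):
  for lo,hi in((100,215),(-215,-205)):
    g=(abs(x-a)<12)&(y>lo)&(y<hi)&(Z<220);print(a,lo,g.sum(),np.nanmedian(Z[g]) if g.any() else None)
E
```

```text
t 13.475 chest xy -175.3603300284045 157.35793176755232 z 279.4947304371654 open 0.004749458510369124 F [0.36688912 0.84883795 0.17232998]
tool x,y in chest [[np.float64(0.001078774249619836), np.float64(0.9999993398641869)], [np.float64(0.9999975772990348), np.float64(-0.0010795506584027345)]] zz -0.9999980740076624 q [ 0.21  0.07  1.79 -0.    1.29  0.14]
276 x [-80.77246537 -41.84095653 -14.98365502] y [-23.06407199  -7.29521568  46.63707805] z [112.59721649 152.29362935]
-90 100 217 174.61945044975403
-90 -215 0 None
-50 100 193 159.28294179675834
-50 -215 0 None
0 100 227 133.43069402466824
0 -215 1 100.71897256364593
50 100 170 112.25898147872579
50 -215 6 99.97611509075142
```

View pics/a5.png

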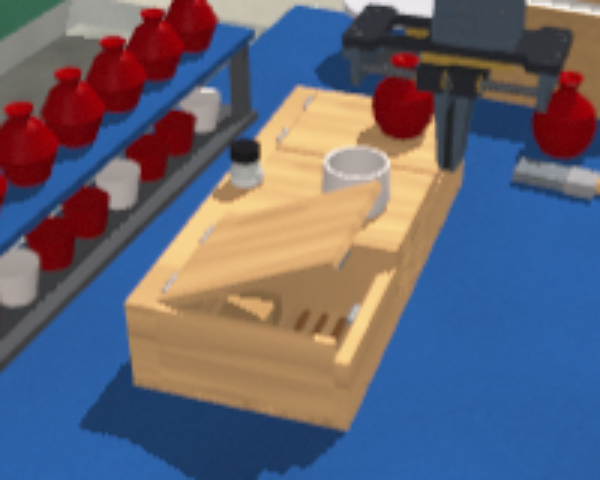

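The left lid is ajar (front edge at (380,190), about 75 mm up). The cup (355,180) stands on the middle top, the right lid is shut with its jar unmoved, and the gripper is clear.

```bash
python3 -c "
from bench import r
print(r.hand_in())"
```

```text
the job is handed in; nothing more can be done
None
```

I slid the cup onto the fixed middle of the chest, its centre about 12 mm from the chest's x axis, and left the left lid sprung ajar with its front edge about 75 mm up; the right lid looked shut and the pot and jars unmoved (I didn't re-check the other ware), and the job is handed in, though it returned no verdict.

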